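Set the stock tags on the vial board

TASK

Each bin of vials on the stock board has a hinged status tag in front of it, green on one face and red on the other. Using a fingertip, gently push whichever tags are wrong past upright and let them fall over, so that the two completely full bins show green face up and the partly filled and empty bins show red face up. Do not pinch the tags or force them against their stops, and leave everything else on the board and table where it stands.

Things in the scene. Friction and masses are not known exactly. Their poses are not given: they have to be found in the camera images.
- board: grey stock board, 260 mm (x) by 520 mm (y), 12 mm thick, fixed flat on the table, origin at the centre of its underside; along its far half (+x) four bins in a row 120 mm apart, and in front of each, on the robot's side, its hinged tag. The axes of the board, the bins and the tag hinges are parallel
- bin_full_a: white open bin fixed on the board, 70 mm (x) by 86 mm (y), 34 mm tall; origin at the centre of its underside, 12 mm above the table, 115 mm in +x from its own tag's hinge; FULL: all six places hold amber vials with white caps, tops 75 mm above the table
- bin_full_b: white open bin fixed on the board, 70 mm (x) by 86 mm (y), 34 mm tall; origin at the centre of its underside, 12 mm above the table, 115 mm in +x from its own tag's hinge; FULL: all six places hold amber vials with white caps, tops 75 mm above the table
- bin_part: white open bin fixed on the board, 70 mm (x) by 86 mm (y), 34 mm tall; origin at the centre of its underside, 12 mm above the table, 115 mm in +x from its own tag's hinge; NOT full: only two of its six vials are left
- bin_empty: white open bin fixed on the board, 70 mm (x) by 86 mm (y), 34 mm tall; origin at the centre of its underside, 12 mm above the table, 115 mm in +x from its own tag's hinge; empty, so NOT full
- tag_a_hinge (a point): middle of a tag's hinge rod, 37 mm above the table. Axes: x along the rod towards its bin, y along the row of tags (robot's left), z up. The tag: stiff plate, 30 g, 48 mm wide along the rod, 50 mm from rod to free edge, 4 mm thick, green on its +y face, red on its -y face. Two dark cheeks at its sides (centred 28 mm from the middle, 22 mm long in y) end 42 mm above the table
- tag_a (a joint): tag lean, rad: 0 upright; +0.65 at its stop, leaning to -y, green up; -0.65 at its other stop, leaning to +y, red up. At a stop its free edge is 77 mm above the table, 30 mm beside the hinge. Swings freely, falls to a stop once past upright, needs under 1 N. Push from the side it leans to, fingertip 56 mm above the table rising to 66 mm, stop just past upright; pushing on against the stop strains it
- tag_b_hinge (a point): middle of a tag's hinge rod, 37 mm above the table. Axes: x along the rod towards its bin, y along the row of tags (robot's left), z up. The tag: stiff plate, 30 g, 48 mm wide along the rod, 50 mm from rod to free edge, 4 mm thick, green on its +y face, red on its -y face. Two dark cheeks at its sides (centred 28 mm from the middle, 22 mm long in y) end 42 mm above the table
- tag_b (a joint): tag lean, rad: 0 upright; +0.65 at its stop, leaning to -y, green up; -0.65 at its other stop, leaning to +y, red up. At a stop its free edge is 77 mm above the table, 30 mm beside the hinge. Swings freely, falls to a stop once past upright, needs under 1 N. Push from the side it leans to, fingertip 56 mm above the table rising to 66 mm, stop just past upright; pushing on against the stop strains it
- tag_c_hinge (a point): middle of a tag's hinge rod, 37 mm above the table. Axes: x along the rod towards its bin, y along the row of tags (robot's left), z up. The tag: stiff plate, 30 g, 48 mm wide along the rod, 50 mm from rod to free edge, 4 mm thick, green on its +y face, red on its -y face. Two dark cheeks at its sides (centred 28 mm from the middle, 22 mm long in y) end 42 mm above the table
- tag_c (a joint): tag lean, rad: 0 upright; +0.65 at its stop, leaning to -y, green up; -0.65 at its other stop, leaning to +y, red up. At a stop its free edge is 77 mm above the table, 30 mm beside the hinge. Swings freely, falls to a stop once past upright, needs under 1 N. Push from the side it leans to, fingertip 56 mm above the table rising to 66 mm, stop just past upright; pushing on against the stop strains it
- tag_d_hinge (a point): middle of a tag's hinge rod, 37 mm above the table. Axes: x along the rod towards its bin, y along the row of tags (robot's left), z up. The tag: stiff plate, 30 g, 48 mm wide along the rod, 50 mm from rod to free edge, 4 mm thick, green on its +y face, red on its -y face. Two dark cheeks at its sides (centred 28 mm from the middle, 22 mm long in y) end 42 mm above the table
- tag_d (a joint): tag lean, rad: 0 upright; +0.65 at its stop, leaning to -y, green up; -0.65 at its other stop, leaning to +y, red up. At a stop its free edge is 77 mm above the table, 30 mm beside the hinge. Swings freely, falls to a stop once past upright, needs under 1 N. Push from the side it leans to, fingertip 56 mm above the table rising to 66 mm, stop just past upright; pushing on against the stop strains it
- objective: loose microscope objective, steel with a black band, 26 mm across, 36 mm tall, standing on the board about 60 mm in front of the line of tags; origin at the centre of its underside; to be left alone
- stopper_vial: loose clear glass vial with a cork, 24 mm across, 50 mm tall, standing on the board about 60 mm in front of the line of tags; origin at the centre of its underside; to be left alone
- feeding_cup: loose white porcelain feeding cup, 80 mm across, 40 mm tall, with a loop handle, on the table left of the board; origin at the centre of its underside; to be left alone
- suction_bottle: loose glass bottle, 90 mm across, white cap and pale green stub, 206 mm tall, right of the board; origin at the centre of its underside; to be left alone
- slide_box: loose wooden slide box, 100 by 160 by 35 mm, far left on the table; origin at the centre of its underside; to be left alone
- dust_brush: loose hand brush lying right of the board on the table; to be left alone

How it is judged (in metres and radians):
At the end, for the whole second after the job is handed in: The tags in front of the two full bins rest leaning with green up (joint above 0.5 rad), the tags in front of the part-filled and the empty bin rest with red up (joint below -0.5 rad), and no loose thing has moved more than 20 mm ((((horizontal distance between tag_a_hinge and bin_full_a below 0.14 m or horizontal distance between tag_a_hinge and bin_full_b below 0.14 m) and value of joint tag_a above 0.5 rad) or ((horizontal distance between tag_a_hinge and bin_part below 0.14 m or horizontal distance between tag_a_hinge and bin_empty below 0.14 m) and value of joint tag_a below -0.5 rad)) and (((horizontal distance between tag_b_hinge and bin_full_a below 0.14 m or horizontal distance between tag_b_hinge and bin_full_b below 0.14 m) and value of joint tag_b above 0.5 rad) or ((horizontal distance between tag_b_hinge and bin_part below 0.14 m or horizontal distance between tag_b_hinge and bin_empty below 0.14 m) and value of joint tag_b below -0.5 rad)) and (((horizontal distance between tag_c_hinge and bin_full_a below 0.14 m or horizontal distance between tag_c_hinge and bin_full_b below 0.14 m) and value of joint tag_c above 0.5 rad) or ((horizontal distance between tag_c_hinge and bin_part below 0.14 m or horizontal distance between tag_c_hinge and bin_empty below 0.14 m) and value of joint tag_c below -0.5 rad)) and (((horizontal distance between tag_d_hinge and bin_full_a below 0.14 m or horizontal distance between tag_d_hinge and bin_full_b below 0.14 m) and value of joint tag_d above 0.5 rad) or ((horizontal distance between tag_d_hinge and bin_part below 0.14 m or horizontal distance between tag_d_hinge and bin_empty below 0.14 m) and value of joint tag_d below -0.5 rad)) and distance of each of objective, stopper_vial, feeding_cup, suction_bottle, slide_box, dust_brush from where it was at the start of the episode below 0.02 m); the robot touches nothing.
It fails at once if a tag is pinched or forced (more than 25 N from the fingers) (contact force between the fingers and tag_a above 25 N or contact force between the fingers and tag_b above 25 N or contact force between the fingers and tag_c above 25 N or contact force between the fingers and tag_d above 25 N).
It fails at once if a loose bystander is lifted, carried or pushed away (more than 20 mm) (distance of any of objective, stopper_vial, feeding_cup, suction_bottle, slide_box, dust_brush from where it was at the start of the episode above 0.02 m).
It also fails if it takes over 42 s, if anything falls off the work surface, if the arm or the gripper's body presses on something with over 40 N, if the wrist force passes 120 N, or if a joint passes its speed limit or range.

ROBOT

A 6-joint arm with a two-finger parallel gripper is mounted at the origin on the work surface. World frame = base frame: x ahead of the robot, y to its left, z up, the work surface at z = 0. Lengths are in mm, angles in rad, forces in N, time in s.
With the tool pointing down it reaches from about 300 to 775 mm from the base axis. Payload 14.6 kg.
Tool frame: the origin (TCP) lies midway between the tips of the shut fingers; the grasp point (between the pads) lies 19 mm behind it (manip.grip_point_offset is the distance from the TCP to the grasp point, in mm); x points along the fingers, z is the direction in which the jaws open and shut, and the axes are right-handed (so a half turn about x gives the same grasp; the last joint's range is limited). The gripper opens to 94 mm and grips with 3 to 60 N. Pads are 16 mm wide; open, the fingers measure 119 mm over their backs; the gripper's body (75 mm by 177 mm) begins 78 mm behind the grasp point.
Start: joints at [-1.331, 0.3, 1.521, -0, 1.321, -0.067], TCP at [166.098, -524.31, 205.446] pointing down, gripper open.
Joint ranges: [-3.03, 3.03], [-0.79, 2.21], [0.23, 2.52], [-1.04, 4.18], [0, 3.07], [-2.55, 2.55]. Speed limits (rad/s): [2.22, 2.22, 2.57, 3.14, 3.14, 3.14].

INTERFACE

Orientations are given as [roll, pitch, yaw] about the fixed x, y, z axes, in that order (R = Rz(yaw) Ry(pitch) Rx(roll)).
In Python, from cell import manip, camera, calibration, order gives the robot as it stands.
- The arm moves only by the tool jog_arm, never from a script. Its arguments are lists of equal length, an entry for each row: "turn": the turn, a rotation vector about the tool's x, y, z in degrees, a list of three; "dp": the shift along the tool's x, y, z in cm, a list of three; "gripper": the closure, from 0 (fully open) to 1 (shut). In form: {"turn": [[ax, ay, az], ...], "dp": [[tx, ty, tz], ...], "gripper": [gripper, ...]}. A call has 1 to 8 rows; each row shifts and turns the pose as measured when the row begins, along the tool's axes as they then stand; what a row does not reach is not made up. A row lasts 1/8 s, in which the tool goes at most 62.5 mm and 10.7 degrees, less where a joint would pass 70% of its speed; a pose out of reach is approached as far as the arm can. A call is refused whole if a number of a shift passes 6.25 or a number of a turn 10.7, either way. A call with a gripper value outside its range is refused whole. The fingers move at their own pace and stop on an object; "grip_force" is the grip in N (left out, the last holds). Time passes only in rows, so rows that do not move let the fingers close. It gives the time, the measured TCP pose, the force and the opening at its end, in the units of the state.
- manip.read_state(): the state, without advancing time (a new reading comes with each control period).
- camera(name): name is "scene" or "top" or "wrist"; returns (picture, depth): 400x640x3 uint8, red, green, blue; 400x640 float32, mm along the optical axis (not along the pixel's ray), 0 where there is no reading.
- calibration(name): a dict with "K" (3x3 intrinsics, pixels), "world_from_camera" (4x4, takes a point from camera to world coordinates). Camera axes: x right, y down, z forward; pixel columns grow to the right and rows downward; lengths in mm; the calibration is good to about 2 mm. A picture is of the moment at which its call begins: read the wrist's pose just before it. calibration takes no time and is no camera call; for the wrist camera it gives the pose at the moment of the call.
- order.sign_off(): hands the job in, once; it reports no verdict.
The state is a dict: "clock": time; "joints": joint angles; "qd": joint speeds; "effort": joint torques, N m; "eef_pos": TCP position; "eef_rot": TCP orientation; "wrist_force": force on the tool from outside, world axes, zero at the start; "moment": the same for the moment, N m; "finger_gap": finger opening in mm.
Only numpy, scipy, OpenCV 4.12 (cv2) and the standard library are available. Lean on these libraries where they do the work, as an engineer would, in place of code of your own. Each camera call takes 0.05 s, during which the arm holds its last target.

## Working session

There is one attempt and no reset: what is moved stays moved. The work goes in short steps, Python scripts to look and compute and a tool call to move; the robot and the scene stay as the last step left them, time stands still between calls to the robot, and variables do not carry over. Pictures are saved under pics/ and viewed, and the job is handed in when it is done.

Besides the shell and the picture viewer there is one more tool, called after "Emit:" in YAML: its name, and indented under it one key for each argument. jog_arm: Moves the arm, as the interface text tells. Its arguments: {"type":"object","properties":{"turn":{"type":"array","items":{"type":"array","items":{"type":"number"}}},"dp":{"type":"array","items":{"type":"array","items":{"type":"number"}}},"gripper":{"type":"array","items":{"type":"number"}},"grip_force":{"type":"number"}},"required":["turn","dp","gripper"]}

```bash
mkdir -p pics
python3 - <<'E'
from cell import manip,camera,calibration
import cv2,numpy as np
for n in ["scene","top"]:
    p,d=camera(n); c=calibration(n)
    cv2.imwrite(f"pics/{n}0.png",p[:,:,::-1]); np.savez(f"{n}0.npz",p=p,d=d,K=c["K"],T=c["world_from_camera"])
    print(n,np.round(c["K"],1).tolist(),np.round(c["world_from_camera"],3).tolist())
print(manip.read_state())
E
```

```text
scene [[463.6, 0.0, 316.3], [0.0, 463.6, 204.7], [0.0, 0.0, 1.0]] [[0.672, 0.581, -0.459, 1241.93], [0.741, -0.531, 0.412, -587.596], [-0.004, -0.617, -0.787, 1308.489], [0.0, 0.0, 0.0, 1.0]]
top [[417.0, 0.0, 322.6], [0.0, 417.0, 203.2], [0.0, 0.0, 1.0]] [[-0.013, -0.99, 0.142, 341.006], [-1.0, 0.013, -0.001, 32.381], [-0.001, -0.142, -0.99, 1423.317], [0.0, 0.0, 0.0, 1.0]]
{'clock': 0.1, 'joints': array([-1.33057425e+00,  3.00417917e-01,  1.52152992e+00, -1.70916282e-05,
        1.32070448e+00, -6.65789837e-02]), 'qd': array([ 2.90009127e-04, -5.47753544e-04, -2.72897669e-03,  1.47073285e-03,
        9.00158712e-05, -8.11349234e-05]), 'effort': array([ 2.62324866e-03, -5.32645583e+01, -3.53284228e+01,  7.10226805e-02,
        2.34808191e-02, -6.68615644e-05]), 'eef_pos': array([ 166.05200752, -524.08039491,  204.93714641]), 'eef_rot': array([3.09063572, 1.56973654, 1.82664469]), 'wrist_force': array([ 0.68634189, -0.25892502,  0.65213137]), 'moment': array([ 0.02459356, -0.01705582, -0.05635449]), 'finger_gap': 93.82754306353664}
```

View pics/top0.png

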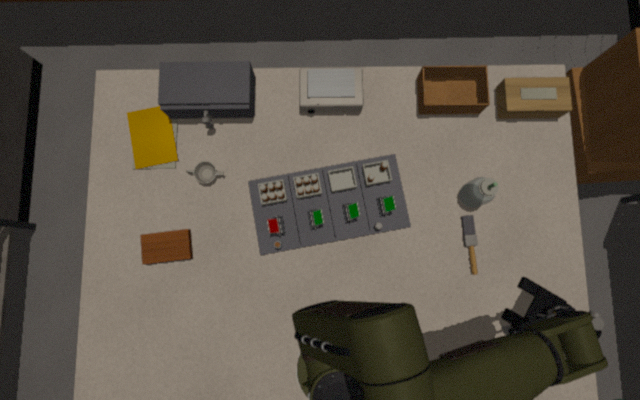

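View pics/scene0.png

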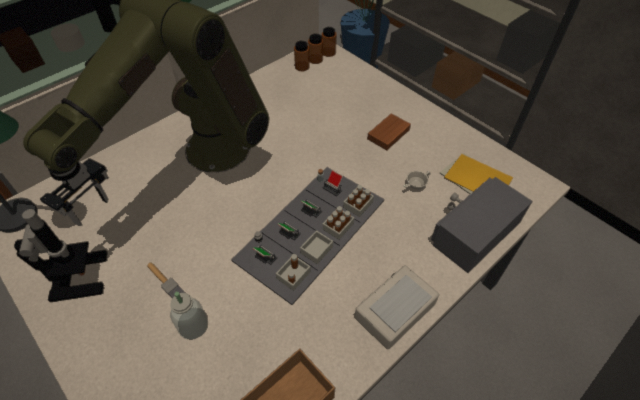

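The top view shows, left to right: full (272,190), full (307,184), empty (342,179) and part (376,173). Their tags read red (274,226), green (317,217), green (352,211) and green (388,204). Tags 1, 3 and 4 (from the left) are therefore wrong. Next I measure the poses.

```bash
cat > h.py <<'E'
import numpy as np,cv2
def ray(K,T,u,v,z):
    d=T[:3,:3]@np.linalg.inv(K)@np.array([u,v,1.]); o=T[:3,3]; return o+d*(z-o[2])/d[2]
E
python3 - <<'E'
from h import *
for n in ["top","scene"]:
    f=np.load(f"{n}0.npz"); p=f["p"];d=f["d"];K=f["K"];T=f["T"]
    h=cv2.cvtColor(p,cv2.COLOR_RGB2HSV)
    for nm,m in [("red",((h[...,0]<6)|(h[...,0]>174))&(h[...,1]>190)&(h[...,2]>90)),("green",(h[...,0]>45)&(h[...,0]<75)&(h[...,1]>150)&(h[...,2]>50))]:
        k,l,s,c=cv2.connectedComponentsWithStats(m.astype(np.uint8))
        for i in range(1,k):
            if s[i,4]>=25: 
                u,v=c[i]; print(n,nm,s[i],np.round(c[i],1),"z57:",np.round(ray(K,T,u,v,58),1))
    if n=="top":
        R=slice(145,265);C=slice(240,420)
        x=p[R,C]; cv2.imwrite("pics/z.png",cv2.resize(x[:,:,::-1],None,fx=4.4,fy=4.4,interpolation=cv2.INTER_CUBIC))
        # board mask: greyish dark
        m=((p.max(2).astype(int)-p.min(2)<25)&(p.max(2)<125)).astype(np.uint8)
        mm=np.zeros_like(m); mm[R,C]=m[R,C]
        mm=cv2.morphologyEx(mm,cv2.MORPH_CLOSE,np.ones((15,15)))
        cs,_=cv2.findContours(mm,cv2.RETR_EXTERNAL,cv2.CHAIN_APPROX_NONE); c=max(cs,key=cv2.contourArea)
        P=np.array([ray(K,T,*q,12)[:2] for q in c[:,0].astype(float)],np.float32)
        print(cv2.minAreaRect(P)); print(cv2.boxPoints(cv2.minAreaRect(P)))
E
```

```text
top red [269 219   9  14 101] [273.  225.6] z57: [464.4 194.6  58. ]
top green [384 197  11  14 111] [388.7 203.6] z57: [ 532.  -187.7   58. ]
top green [349 203   9  15 101] [353.1 210.3] z57: [511.2 -69.5  58. ]
top green [314 210   8  15  91] [317.4 217.2] z57: [490.   48.7  58. ]
((542.1812133789062, 11.104400634765625), (265.44708251953125, 522.2201538085938), 9.78118896484375)
[[ 367.028    245.87105]
 [ 455.7459  -268.758  ]
 [ 717.3344  -223.66225]
 [ 628.6165   290.9668 ]]
scene red [328 172  13  14 105] [334.2 178.4] z57: [466.7 195.   58. ]
scene green [257 248  12   7  34] [262.3 251.1] z57: [ 535.1 -185.7   58. ]
```

View pics/z.png

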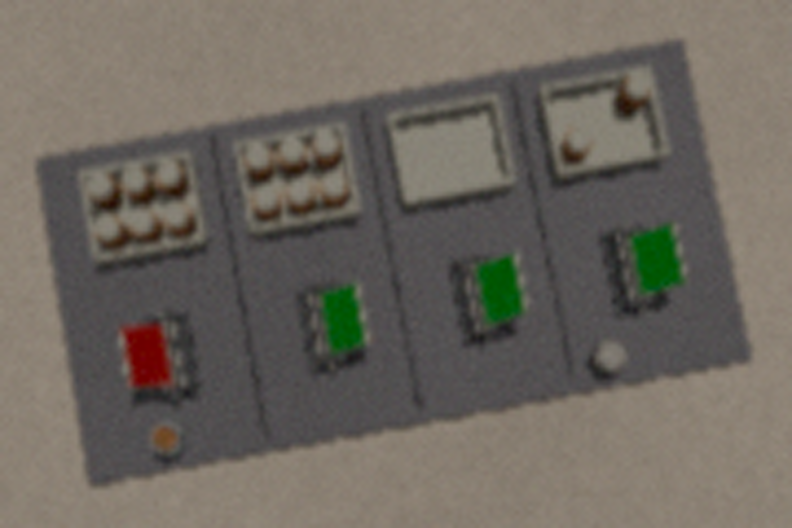

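Board yaw is about 10°. Hinges come out at tag1 (466.7,181.3), tag3 (508.9,-56.2) and tag4 (529.7,-174.4). Next I work out the jog in tool axes.

```bash
cat >> h.py <<'E'
from scipy.spatial.transform import Rotation as Ro
def plan(tgt=None):
    from cell import manip
    s=manip.read_state(); R=Ro.from_euler("xyz",s["eef_rot"]).as_matrix()
    y=np.deg2rad(10); B=np.array([[np.cos(y),-np.sin(y),0],[np.sin(y),np.cos(y),0],[0,0,1]])
    print("t",s["clock"],"p",np.round(s["eef_pos"],1),"gap",round(s["finger_gap"],1),"f",np.round(s["wrist_force"],1)); print("tool axes in board\n",np.round(B.T@R,3))
    for z in (1,-1):   # want tool x down, tool z along +-board y
        W=B@np.array([[0,0,-1.],[0,0,0],[0,0,0]]).T if 0 else None
        X=np.array([0,0,-1.]); Z=B[:,1]*z; Y=np.cross(Z,X); D=np.c_[X,Y,Z]
        print("turn deg",z,np.round(np.rad2deg(Ro.from_matrix(R.T@D).as_rotvec()),1))
        if tgt is not None: print("dp cm in final axes",np.round(D.T@(np.array(tgt)-s["eef_pos"])/10,2))
    if tgt is not None: print("dp now",np.round(R.T@(np.array(tgt)-s["eef_pos"])/10,2))
    for n,h in dict(t1=(466.7,181.3),t3=(508.9,-56.2),t4=(529.7,-174.4)).items():
        print(n,"tcp in hinge frame",np.round(B[:2,:2].T@(s["eef_pos"][:2]-h),1))
def hp(h,y,z,x=0):
    a=np.deg2rad(10); H=dict(t1=(466.7,181.3),t3=(508.9,-56.2),t4=(529.7,-174.4))[h]
    return [H[0]+x*np.cos(a)-y*np.sin(a),H[1]+x*np.sin(a)+y*np.cos(a),z]
E
python3 -c "
from h import *
print(hp('t4',-65,150)); plan(hp('t4',-65,150))"
```

```text
[np.float64(540.9871315483505), np.float64(-238.41250394579353), 150]
t 0.1 p [ 166.1 -524.1  204.9] gap 93.8 f [ 0.7 -0.3  0.7]
tool axes in board
 [[-0.     0.991  0.132]
 [ 0.001  0.132 -0.991]
 [-1.     0.    -0.001]]
turn deg 1 [-1.724e+02 -0.000e+00 -1.000e-01]
dp cm in final axes [  5.49 -41.88  21.62]
turn deg -1 [ 7.6 -0.1  0. ]
dp cm in final axes [  5.49  41.88 -21.62]
dp now [  5.51  44.37 -15.9 ]
t1 tcp in hinge frame [-418.6 -642.5]
t3 tcp in hinge frame [-418.9 -401.2]
t4 tcp in hinge frame [-418.8 -281.2]
```

Emit:
jog_arm:
  turn:
    - [7.6,0,0]
    - [0,0,0]
    - [0,0,0]
    - [0,0,0]
    - [0,0,0]
    - [0,0,0]
    - [0,0,0]
    - [0,0,0]
  dp:
    - [0,3,-4]
    - [0,4,-4]
    - [0,4,-4]
    - [0,5,-3]
    - [0,5,-2]
    - [0,5,-2]
    - [0,5,-1]
    - [0,5,-1]
  gripper: [1,1,1,1,1,1,1,1]
  grip_force: 5

```text
clock: 1.1
eef_pos: [485.4, -245.4, 203.7]
eef_rot: [-2.975, 1.567, 1.902]
wrist_force: [0.2, -0.7, 0.0]
finger_gap: 17.6
```

```bash
python3 -c "
from h import *
plan(hp('t4',-60,120))"
```

```text
t 1.1 p [ 485.4 -245.4  203.7] gap 17.6 f [ 0.2 -0.7  0. ]
tool axes in board
 [[-0.001  1.    -0.01 ]
 [ 0.003 -0.01  -1.   ]
 [-1.    -0.001 -0.003]]
turn deg 1 [179.4   0.    0.3]
dp cm in final axes [ 8.37 -5.6   0.23]
turn deg -1 [-0.6 -0.2  0. ]
dp cm in final axes [ 8.37  5.6  -0.23]
dp now [ 8.37  5.6  -0.25]
t1 tcp in hinge frame [ -55.7 -423.5]
t3 tcp in hinge frame [ -56.  -182.3]
t4 tcp in hinge frame [-56.  -62.3]
```

Emit:
jog_arm:
  turn:
    - [-0.6,0,0]
    - [0,0,0]
    - [0,0,0]
    - [0,0,0]
  dp:
    - [0,3,0]
    - [2,2.5,0]
    - [3,0,0]
    - [3,0,0]
  gripper: [1,1,1,1]

```text
clock: 1.6
eef_pos: [544.3, -233.0, 121.4]
eef_rot: [2.974, 1.568, 1.584]
wrist_force: [-0.0, -0.4, -0.4]
finger_gap: 0.5
```

```bash
python3 -c "
from h import *
plan(hp('t4',-60,56))
from cell import camera
for n in ['wrist','top']:
    p,d=camera(n); cv2.imwrite(f'pics/{n}1.png',p[:,:,::-1])"
```

```text
t 1.6 p [ 544.3 -233.   121.4] gap 0.5 f [-0.  -0.4 -0.4]
tool axes in board
 [[ 0.     1.     0.006]
 [ 0.003  0.006 -1.   ]
 [-1.     0.    -0.003]]
turn deg 1 [-179.7    0.    -0.3]
dp cm in final axes [6.54 0.42 0.03]
turn deg -1 [ 0.3 -0.2 -0. ]
dp cm in final axes [ 6.54 -0.42 -0.03]
dp now [ 6.54 -0.43 -0.01]
t1 tcp in hinge frame [   4.5 -421.5]
t3 tcp in hinge frame [   4.2 -180.3]
t4 tcp in hinge frame [  4.2 -60.3]
```

View pics/wrist1.png

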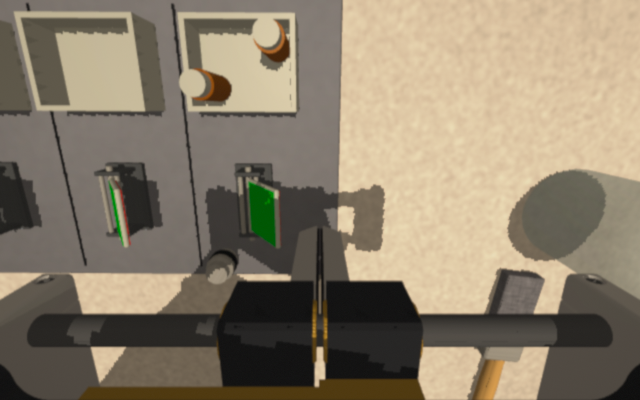

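The wrist view shows tag 4 (green) at (264,212) and the shut fingertip at (320,235), clear on its -y side. The objective at (222,265) is clear too.

Emit:
jog_arm:
  turn:
    - [0,0,0]
    - [0,0,0]
    - [0,0,0]
    - [0,0,0]
    - [0,0,0]
    - [0,0,0]
  dp:
    - [3,-0.4,0]
    - [3,0,0]
    - [0.5,0,0]
    - [0,0,-1]
    - [0,0,-1]
    - [0,0,-1]
  gripper: [1,1,1,1,1,1]

```text
clock: 2.45
eef_pos: [535.5, -203.3, 60.5]
eef_rot: [2.049, 1.568, 0.657]
wrist_force: [-0.7, -0.7, 0.5]
finger_gap: 0.2
```

```bash
python3 -c "
from h import *
plan()
from cell import camera
p,d=camera('wrist'); cv2.imwrite(f'pics/wrist2.png',p[:,:,::-1])"
```

```text
t 2.45 p [ 535.5 -203.3   60.5] gap 0.2 f [-0.7 -0.7  0.5]
tool axes in board
 [[ 0.003  1.     0.004]
 [ 0.001  0.004 -1.   ]
 [-1.     0.003 -0.001]]
turn deg 1 [-1.797e+02  2.000e-01 -1.000e-01]
turn deg -1 [ 0.3 -0.1 -0.1]
t1 tcp in hinge frame [   1.  -390.7]
t3 tcp in hinge frame [   0.7 -149.5]
t4 tcp in hinge frame [  0.7 -29.5]
```

View pics/wrist2.png

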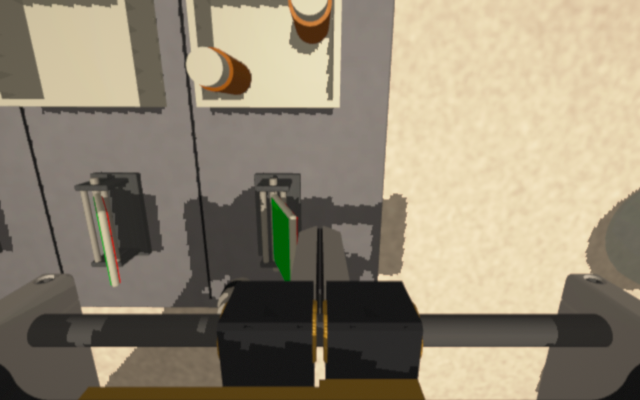

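The tag has begun to rise: the green face at (283,240) is narrower. I continue slowly, rising a little.

Emit:
jog_arm:
  turn:
    - [0,0,0]
    - [0,0,0]
    - [0,0,0]
    - [0,0,0]
  dp:
    - [0,0,-0.5]
    - [-0.1,0,-0.5]
    - [-0.2,0,-0.5]
    - [-0.2,0,-0.4]
  gripper: [1,1,1,1]

```text
clock: 3.0
eef_pos: [531.9, -182.2, 66.3]
eef_rot: [2.013, 1.568, 0.622]
wrist_force: [-0.7, 0.5, -0.1]
finger_gap: 0.5
```

```bash
python3 -c "
from h import *
plan()
from cell import camera
p,d=camera('wrist'); cv2.imwrite(f'pics/wrist3.png',p[:,:,::-1])"
```

```text
t 3.0 p [ 531.9 -182.2   66.3] gap 0.5 f [-0.7  0.5 -0.1]
tool axes in board
 [[ 0.003  1.     0.005]
 [ 0.001  0.005 -1.   ]
 [-1.     0.003 -0.001]]
turn deg 1 [-1.797e+02  3.000e-01 -1.000e-01]
turn deg -1 [ 0.3 -0.1 -0.2]
t1 tcp in hinge frame [   1.1 -369.3]
t3 tcp in hinge frame [   0.8 -128.1]
t4 tcp in hinge frame [ 0.9 -8.1]
```

View pics/wrist3.png

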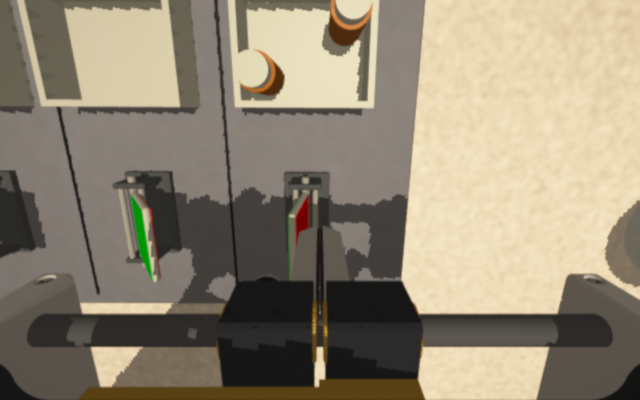

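Tag 4 is about upright, with its red face at (302,215). I push a few mm further, then withdraw.

Emit:
jog_arm:
  turn:
    - [0,0,0]
    - [0,0,0]
    - [0,0,0]
    - [0,0,0]
  dp:
    - [0,0,-0.5]
    - [0,0,-0.3]
    - [0,0,0]
    - [0,0,0]
  gripper: [1,1,1,1]

```text
clock: 3.55
eef_pos: [530.4, -173.5, 66.5]
eef_rot: [1.988, 1.567, 0.598]
wrist_force: [-1.0, 0.1, 0.5]
finger_gap: 0.5
```

```bash
python3 -c "
from h import *
plan()
from cell import camera
p,d=camera('wrist'); cv2.imwrite(f'pics/wrist4.png',p[:,:,::-1])"
```

```text
t 3.55 p [ 530.4 -173.5   66.5] gap 0.5 f [-1.   0.1  0.5]
tool axes in board
 [[ 0.003  1.     0.006]
 [ 0.001  0.006 -1.   ]
 [-1.     0.003 -0.001]]
turn deg 1 [-1.797e+02  3.000e-01 -1.000e-01]
turn deg -1 [ 0.3 -0.1 -0.2]
t1 tcp in hinge frame [   1.2 -360.5]
t3 tcp in hinge frame [   0.8 -119.3]
t4 tcp in hinge frame [0.9 0.7]
```

View pics/wrist4.png

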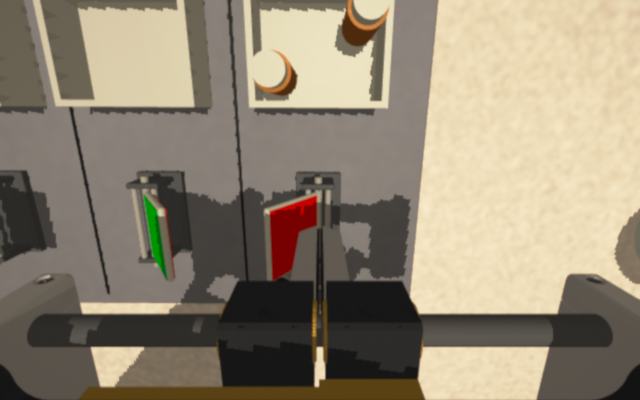

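Tag 4 has fallen to red at (290,235). Now on to tag 3.

Emit:
jog_arm:
  turn:
    - [0,0,0]
    - [0,0,0]
    - [0,0,0]
    - [0,0,0]
    - [0,0,0]
    - [0,0,0]
  dp:
    - [0,0,1]
    - [-3,0,0.5]
    - [-3.5,0,0]
    - [0,0,-4]
    - [0,0,-4]
    - [0,0,0]
  gripper: [1,1,1,1,1,1]

```text
clock: 4.35
eef_pos: [519.0, -112.2, 133.7]
eef_rot: [1.896, 1.567, 0.502]
wrist_force: [0.3, 0.3, 0.5]
finger_gap: 0.4
```

```bash
python3 -c "
from h import *
plan(hp('t3',-56,58))"
```

```text
t 4.35 p [ 519.  -112.2  133.7] gap 0.4 f [0.3 0.3 0.5]
tool axes in board
 [[ 0.003  1.     0.003]
 [ 0.001  0.003 -1.   ]
 [-1.     0.003 -0.001]]
turn deg 1 [-1.799e+02  3.000e-01 -1.000e-01]
dp cm in final axes [7.57 0.02 0.09]
turn deg -1 [ 0.1 -0.1 -0.2]
dp cm in final axes [ 7.57 -0.02 -0.09]
dp now [ 7.57 -0.05 -0.08]
t1 tcp in hinge frame [   0.5 -298.1]
t3 tcp in hinge frame [  0.2 -56.9]
t4 tcp in hinge frame [ 0.2 63.1]
```

Emit:
jog_arm:
  turn:
    - [0,0,0]
    - [0,0,0]
    - [0,0,0]
    - [0,0,0]
    - [0,0,0]
    - [0,0,0]
    - [0,0,0]
  dp:
    - [3,0,0]
    - [3,0,0]
    - [1.5,0,0]
    - [0,0,-0.5]
    - [0,0,-0.8]
    - [0,0,-0.8]
    - [0,0,-0.5]
  gripper: [1,1,1,1,1,1,1]

```text
clock: 5.22
eef_pos: [517.2, -89.2, 59.9]
eef_rot: [1.355, 1.562, -0.041]
wrist_force: [0.6, 0.1, 0.4]
finger_gap: 0.3
```

Emit:
jog_arm:
  turn:
    - [0,0,0]
    - [0,0,0]
    - [0,0,0]
    - [0,0,0]
  dp:
    - [0,0,-0.5]
    - [-0.1,0,-0.5]
    - [-0.2,0,-0.5]
    - [-0.2,0,-0.4]
  gripper: [1,1,1,1]

```text
clock: 5.72
eef_pos: [513.8, -68.9, 65.7]
eef_rot: [1.337, 1.561, -0.058]
wrist_force: [0.1, -0.5, -0.2]
finger_gap: 0.6
```

```bash
python3 -c "
from h import *
plan()
from cell import camera
p,d=camera('wrist'); cv2.imwrite(f'pics/wrist5.png',p[:,:,::-1])"
```

```text
t 5.725 p [513.8 -68.9  65.7] gap 0.6 f [ 0.1 -0.5 -0.2]
tool axes in board
 [[ 0.009  1.     0.001]
 [-0.002  0.001 -1.   ]
 [-1.     0.009  0.002]]
turn deg 1 [-179.9    0.8    0.2]
turn deg -1 [ 0.1  0.1 -0.5]
t1 tcp in hinge frame [   2.9 -254.6]
t3 tcp in hinge frame [  2.6 -13.4]
t4 tcp in hinge frame [  2.6 106.6]
```

View pics/wrist5.png

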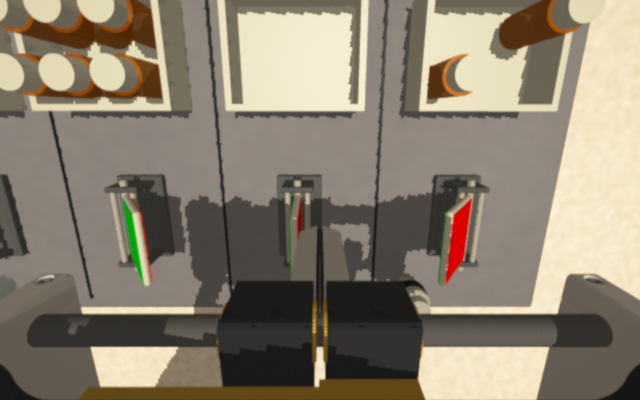

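Tag 3 is near upright at (296,220), and tag 4 rests red at (458,240). I finish the push.

Emit:
jog_arm:
  turn:
    - [0,0,0]
    - [0,0,0]
    - [0,0,0]
    - [0,0,0]
    - [0,0,0]
  dp:
    - [0,0,-0.5]
    - [0,0,-0.5]
    - [0,0,-0.4]
    - [0,0,0]
    - [0,0,0]
  gripper: [1,1,1,1,1]

```text
clock: 6.4
eef_pos: [511.2, -53.8, 65.9]
eef_rot: [1.342, 1.561, -0.053]
wrist_force: [-0.1, 0.0, 0.3]
finger_gap: 0.7
```

```bash
python3 -c "
from h import *
plan()
from cell import camera
p,d=camera('wrist'); cv2.imwrite(f'pics/wrist6.png',p[:,:,::-1])"
```

```text
t 6.4 p [511.2 -53.8  65.9] gap 0.7 f [-0.1  0.   0.3]
tool axes in board
 [[ 0.01   1.     0.001]
 [-0.002  0.001 -1.   ]
 [-1.     0.01   0.002]]
turn deg 1 [-179.9    0.9    0.2]
turn deg -1 [ 0.1  0.1 -0.5]
t1 tcp in hinge frame [   3.  -239.3]
t3 tcp in hinge frame [2.6 1.9]
t4 tcp in hinge frame [  2.7 122. ]
```

View pics/wrist6.png

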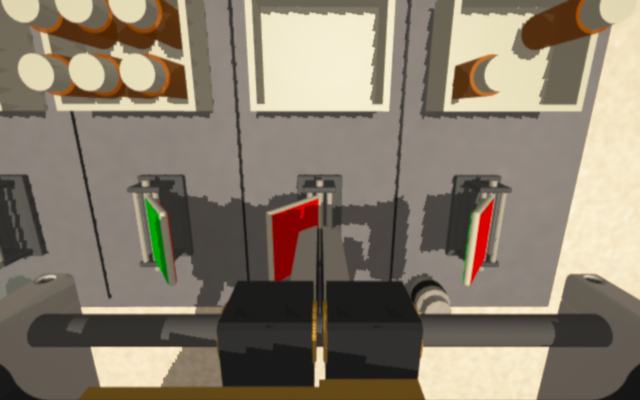

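Tag 3 is down on red. I go up and over to the +y side of tag 1.

Emit:
jog_arm:
  turn:
    - [0,0,0]
    - [0,0,0]
    - [0,0,0]
    - [0,0,0]
    - [0,0,0]
    - [0,0,0]
    - [0,0,0]
    - [0,0,0]
  dp:
    - [0,0,1]
    - [-3,0,0.5]
    - [-4,-0.3,0]
    - [0,0,-6]
    - [0,0,-6]
    - [0,0,-6]
    - [0,0,-6]
    - [0,0,-6]
  gripper: [1,1,1,1,1,1,1,1]

```text
clock: 7.45
eef_pos: [459.8, 226.4, 138.3]
eef_rot: [1.398, 1.558, -0.007]
wrist_force: [0.5, -0.5, 0.5]
finger_gap: 0.3
```

```bash
python3 -c "
from h import *
plan(hp('t1',57,135))"
```

```text
t 7.45 p [459.8 226.4 138.3] gap 0.3 f [ 0.5 -0.5  0.5]
tool axes in board
 [[ 0.012  1.    -0.009]
 [-0.002 -0.009 -1.   ]
 [-1.     0.012  0.002]]
turn deg 1 [179.5  -1.1  -0.2]
dp cm in final axes [0.33 0.11 1.14]
turn deg -1 [-0.5  0.1 -0.7]
dp cm in final axes [ 0.33 -0.11 -1.14]
dp now [ 0.33 -0.12 -1.14]
t1 tcp in hinge frame [ 1.1 45.6]
t3 tcp in hinge frame [  0.8 286.8]
t4 tcp in hinge frame [  0.8 406.9]
```

Emit:
jog_arm:
  turn:
    - [0,0,0]
    - [0,0,0]
  dp:
    - [0,0,-1.4]
    - [0,0,0]
  gripper: [1,1]

```text
clock: 7.7
eef_pos: [457.2, 242.4, 138.2]
eef_rot: [1.394, 1.559, -0.007]
wrist_force: [-0.8, -0.4, -0.6]
finger_gap: 0.7
```

```bash
python3 -c "
from h import *
plan(hp('t1',58,58))
from cell import camera
p,d=camera('wrist'); cv2.imwrite(f'pics/wrist7.png',p[:,:,::-1])"
```

```text
t 7.7 p [457.2 242.4 138.2] gap 0.7 f [-0.8 -0.4 -0.6]
tool axes in board
 [[ 0.012  1.    -0.005]
 [-0.002 -0.005 -1.   ]
 [-1.     0.012  0.002]]
turn deg 1 [179.7  -1.1  -0.2]
dp cm in final axes [ 8.02  0.13 -0.38]
turn deg -1 [-0.3  0.1 -0.7]
dp cm in final axes [ 8.02 -0.13  0.38]
dp now [ 8.02 -0.22  0.37]
t1 tcp in hinge frame [ 1.3 61.8]
t3 tcp in hinge frame [  1.  303.1]
t4 tcp in hinge frame [  1.  423.1]
```

View pics/wrist7.png

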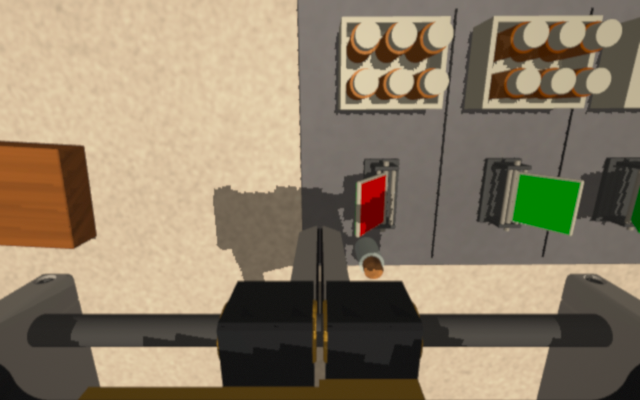

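Tag 1 is red at (371,205), with the fingertip at (320,240) clear on its +y side. The stopper vial at (370,262) sits well in front of the finger's path. I descend and push toward -y.

Emit:
jog_arm:
  turn:
    - [0,0,0]
    - [0,0,0]
    - [0,0,0]
    - [0,0,0]
    - [0,0,0]
    - [0,0,0]
    - [0,0,0]
    - [0,0,0]
  dp:
    - [3,-0.1,0]
    - [3,0,0]
    - [1.9,0,0]
    - [0,0,0.8]
    - [0,0,0.8]
    - [0,0,0.8]
    - [0,0,0.5]
    - [0,0,0.5]
  gripper: [1,1,1,1,1,1,1,1]

```text
clock: 8.75
eef_pos: [467.7, 198.1, 60.5]
eef_rot: [1.461, 1.554, 0.05]
wrist_force: [-0.2, 0.5, -0.4]
finger_gap: 0.6
```

Emit:
jog_arm:
  turn:
    - [0,0,0]
    - [0,0,0]
    - [0,0,0]
  dp:
    - [-0.1,0,0.5]
    - [-0.2,0,0.5]
    - [-0.2,0,0.5]
  gripper: [1,1,1]

```text
clock: 9.12
eef_pos: [470.1, 182.5, 66.0]
eef_rot: [1.464, 1.553, 0.053]
wrist_force: [0.4, 0.5, 0.4]
finger_gap: 0.6
```

```bash
python3 -c "
from h import *
plan()
from cell import camera
p,d=camera('wrist'); cv2.imwrite(f'pics/wrist8.png',p[:,:,::-1])"
```

```text
t 9.125 p [470.1 182.5  66. ] gap 0.6 f [0.4 0.5 0.4]
tool axes in board
 [[ 0.017  1.    -0.015]
 [-0.002 -0.015 -1.   ]
 [-1.     0.017  0.002]]
turn deg 1 [179.1  -1.5  -0.2]
turn deg -1 [-0.9  0.1 -1. ]
t1 tcp in hinge frame [3.5 0.6]
t3 tcp in hinge frame [  3.2 241.8]
t4 tcp in hinge frame [  3.3 361.8]
```

View pics/wrist8.png

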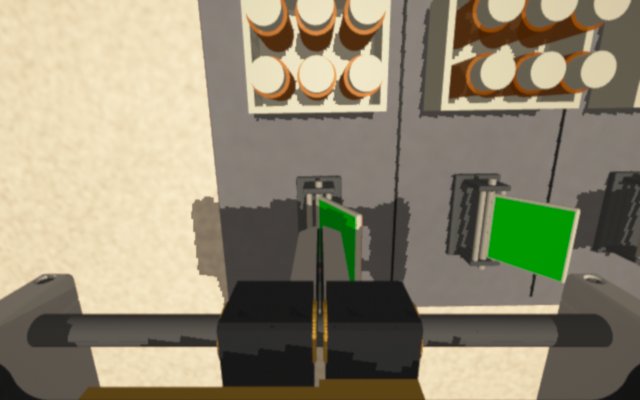

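Tag 1 is past upright and falling, with green at (340,235). I let it fall, withdraw and check.

Emit:
jog_arm:
  turn:
    - [0,0,0]
    - [0,0,0]
    - [0,0,0]
    - [0,0,0]
    - [0,0,0]
    - [0,0,0]
    - [0,0,0]
  dp:
    - [0,0,0]
    - [0,0,0]
    - [0,0,-1]
    - [-3,0,-1]
    - [-6,0,0]
    - [-6,-5,0]
    - [0,-5,0]
  gripper: [1,1,1,1,1,1,1]

```text
clock: 10.05
eef_pos: [374.6, 190.4, 206.1]
eef_rot: [1.459, 1.555, 0.048]
wrist_force: [-0.5, 0.4, 0.9]
finger_gap: 0.7
```

```bash
python3 -c "
from h import *
plan()
from cell import camera
for n in ['wrist','top','scene']:
    p,d=camera(n); cv2.imwrite(f'pics/{n}9.png',p[:,:,::-1])
    if n!='wrist':
        q=np.load(n+'0.npz')['p']; 
        z=[p,q]
        c=(slice(100,280),slice(130,500)) if n=='top' else (slice(110,340),slice(140,450))
        cv2.imwrite(f'pics/{n}9z.png',cv2.resize(np.vstack([i[c] for i in z])[:,:,::-1],None,fx=1.3,fy=1.3) if n!='top' else cv2.resize(np.vstack([i[c] for i in z])[:,:,::-1],None,fx=1.6,fy=1.6))
"
```

```text
t 10.05 p [374.6 190.4 206.1] gap 0.7 f [-0.5  0.4  0.9]
tool axes in board
 [[ 0.015  1.    -0.015]
 [-0.002 -0.015 -1.   ]
 [-1.     0.015  0.002]]
turn deg 1 [179.1  -1.4  -0.2]
turn deg -1 [-0.9  0.1 -0.9]
t1 tcp in hinge frame [-89.1  24.9]
t3 tcp in hinge frame [-89.4 266.1]
t4 tcp in hinge frame [-89.4 386.2]
```

View pics/wrist9.png

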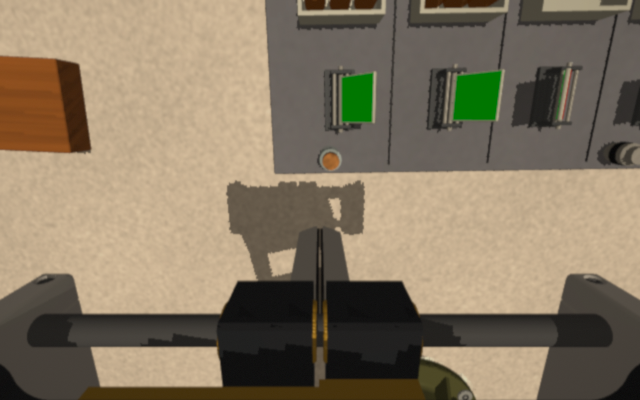

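View pics/top9z.png

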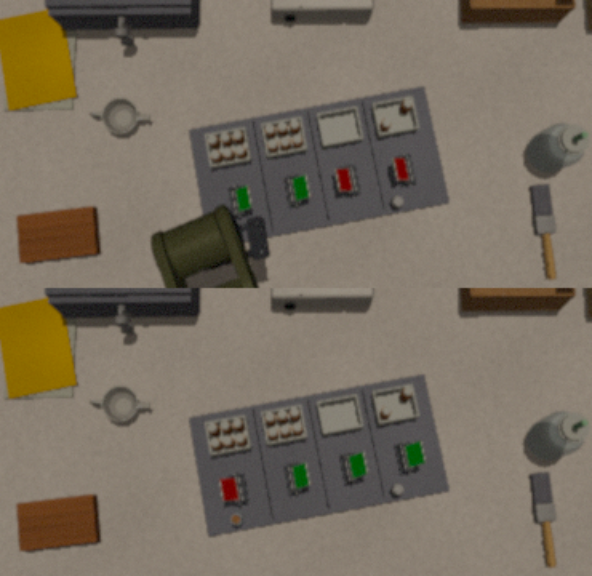

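View pics/scene9z.png

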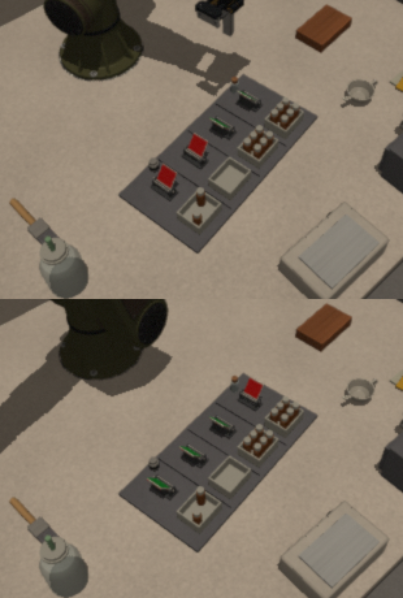

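All tags are right: green, green, red, red. The bystanders look unmoved in the before/after views, and the arm is clear.

```bash
python3 -c "
from cell import order
print(order.sign_off())"
```

```text
the job is handed in; nothing more can be done
None
```

I flipped the three wrong tags and handed the job in at about 10 s on the robot's clock, well inside the 42 s limit. Each was pushed with the shut fingertip just past upright and left to fall.

| Bin (robot's left to right) | Tag at start | Tag now |
|---|---|---|
| Full | red | green (flipped) |
| Full | green | green (left alone) |
| Empty | green | red (flipped) |
| Part-filled | green | red (flipped) |

- **Tags:** in the last wrist, top and scene pictures the tags look fully fallen to their stops. I judged this by eye; I did not measure the lean angles.
- **Loose things:** all six look unmoved. The arm hid the stopper vial in the last top view, but it shows standing in front of the leftmost tag in the wrist view.
- **Forces:** wrist force readings were about 1 N or less at the end of every move, and the gripper was clear of everything at hand-in.
- **Checks:** none failed. Hinge positions taken from the top and scene cameras differed by about 4 mm at most, which the pushes tolerated.

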